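# Load a carton-staple strip into the magazine and close its rail

### The job

Load the carton stapler's magazine: take the steel staple strip that stands on end in the blue caddy and lay it legs down in the magazine's channel, pushing the spring follower back with it so that it goes fully down between the follower and the nose stop. Then swing the standing hinged rail down over the strip until it is fully closed, let go of everything, and leave the box cutter, tape roll, marker and small carton where they are.

Things in the scene. Friction and masses are not known exactly. Their poses are not given: they have to be found in the camera images.
- strip: Steel staple strip: rigid inverted-U bar 110 mm long, 36 mm wide over the legs, 22 mm high, crown 5 mm and legs 4 mm thick, 28 mm clear between the legs, about 0.2 kg; ends alike. Origin at the centre of the 110 x 36 x 22 mm envelope; x along its length, y across its width, z out of the closed crown (z up = legs down). It starts standing on end in one of the caddy's pockets, x up.
- caddy: Blue plastic caddy fixed to the table, 150 mm wide (y), 45 mm high, 40 mm deep (x) on a 60 mm foot. Origin at the centre of its underside, x away from the robot at yaw 0, z up. Two open pockets centred at y = -45 and +45 mm, each 44 mm (y) by 32 mm (x) inside, floors 5 mm above the table. The strip is in either one, the cutter in the other.
- mat: Thin grey mat on the table, 260 mm (x) by 150 mm (y), flat, kept clear: room for laying the strip down on the way. Origin at its centre on the table surface.
- magazine: Grey and steel carton-stapler magazine fixed to the table, 215 mm long (x -125 to +90 mm), 64 mm wide (foot 90). Origin at table level under the seat's centre; x along the channel to the nose, z up. Deck 45 mm above the table. Along the deck's middle runs a core bar 20 mm wide, 12 mm high (x -54 to +54 mm) that the strip straddles.
- seat (a point): Point on the deck at the seat's centre, 45 mm above the table, axes as the magazine's. A loaded strip has its legs on the deck (its origin 11 mm above this point), lies along x, and is pressed against the nose stop by the follower once let go, which puts its origin over this point.
- follower_face (a point): Middle of the spring follower's front face, 19 mm above the deck. Steel block 36 mm wide, face from 2 to 36 mm above the deck, at magazine x = -41 mm at rest: only 96 mm free before the nose stop. Bring the strip with its legs 12 to 20 mm above the deck, ahead of the follower, push back until its front end is behind the nose stop (origin 2 to 12 mm behind the seat), then lower it.
- follower (a joint): Follower travel in m: 0 at rest, grows as it is pushed back (towards magazine -x), at most 0.034; 0.014 with the strip loaded. The spring pushes with 2.4 N at 0 plus 0.12 N per mm.
- rail (a joint): Angle of the hinged steel rail in rad: 0 fully closed (level over the channel), 1.6 to 1.85 at the start (standing up), stop at 2.0. The stiff hinge (0.3 N m) keeps the rail (0.25 kg) where it is left, so it needs pushing all the way down. It cannot close on a strip that is not fully down.
- rail_hinge (a point): On the hinge's axis (along magazine y), at magazine x = -105 mm, 85 mm above the table. The rail is a flat bar 187 mm long from here, 42 mm wide, 6 mm thick, centred on the axis' level, with a rib 16 mm wide and 12 mm deep under it, 75 to 155 mm from the hinge. Closed, it points to magazine +x, its top 88 mm above the table and its rib 25 mm above the deck.
- rail_tip (a point): Centre of the 10 mm round crossbar at the rail's free end, 182 mm from the hinge.
- strip_top (a point): Centre of the strip's upper end at the start, 115 mm above the table. The open leg side then faces about away from the robot (crown towards the robot), the 36 mm width lies along the caddy's y. So gripped it cannot be laid in the magazine: set its lower end on the table, lean the top towards the open side so that it lies down on its legs, and take it again from above across the 36 mm.
- nose (a point): Top of the nose stop's rear face, magazine x = +55 mm, 10 mm above the deck; the stop reaches to x = +70 mm. Side cheeks guide the strip: 14 mm above the deck, 44 mm apart inside, 6 mm thick, at x +27 to +55 mm and x -95 to -30 mm. Between x -30 and +27 mm they are cut away so that fingers can hold the strip's sides down to the deck.
- cutter: Bystander: black box cutter, closed, 18 x 30 x 105 mm, standing in the caddy's other pocket. Origin at the centre of its lower end.
- tape_roll: Bystander: cardboard-brown tape roll, 96 mm across, 48 mm high, beyond the mat.
- marker: Bystander: black marker, 135 mm long, 16 mm thick, lying on the table beyond the caddy and mat.
- carton_small: Bystander: small closed carton 110 x 150 x 60 mm.
Mind the look-alikes: they are no part of the job. What is shaped like the strip but orange is not meant.

How it is judged:
On the way:
1. the strip lies fully down in the channel, between follower and nose stop, with the rail still up (x of strip in the frame of seat between -0.006 and 0.006 m and y of strip in the frame of seat between -0.007 and 0.007 m and z of strip in the frame of seat between 0.007 and 0.0145 m and angle between the x axis of strip and the x axis of magazine, either way round below 0.12 rad and angle between strip's own z axis and vertical below 0.1 rad and value of joint follower above 0.007 m and value of joint rail above 0.6 rad), for 0.2 s.
At the end, for the whole second after the job is handed in: The strip is at rest legs down on the deck, within 6 mm of the seat along the channel and 7 mm across, origin 7 to 14.5 mm above the deck, level within 0.1 rad, aligned within 0.12 rad, follower held back over 7 mm, and the rail is closed to within 0.06 rad (x of strip in the frame of seat between -0.006 and 0.006 m and y of strip in the frame of seat between -0.007 and 0.007 m and z of strip in the frame of seat between 0.007 and 0.0145 m and angle between the x axis of strip and the x axis of magazine, either way round below 0.12 rad and angle between strip's own z axis and vertical below 0.1 rad and value of joint follower above 0.007 m and value of joint rail below 0.06 rad and linear speed of strip below 0.02 m/s); the robot touches nothing.
It fails at once if a bystander (cutter, tape roll, marker or small carton) is moved more than 40 mm from where it was (distance of any of cutter, tape_roll, marker, carton_small from where it was at the start of the episode above 0.04 m).
It also fails if it takes over 72 s, if anything falls off the work surface, if the arm or the gripper's body presses on something with over 40 N, if the wrist force passes 120 N, or if a joint passes its speed limit or range.

### The arm

A 6-joint arm with a two-finger parallel gripper is mounted at the origin on the work surface. World frame = base frame: x ahead of the robot, y to its left, z up, the work surface at z = 0. Lengths are in m, angles in rad, forces in N, time in s.
With the tool pointing down it reaches from about 0.375 to 0.925 m from the base axis. Payload 5.7 kg.
Tool frame: the origin (TCP) lies between the finger pads; the fingertips stand manip.tip_extent ahead of it and the grasp point (between the pads) lies 6 mm ahead of it (manip.tip_extent is the distance from the TCP to the fingertips, in m); y points along the fingers, z is the direction in which the jaws open and shut, and the axes are right-handed (so a half turn about y gives the same grasp; the last joint's range is limited). The gripper opens to 88 mm and grips with 3 to 60 N. Pads are 20 mm wide; open, the fingers measure 115 mm over their backs; the gripper's body (75 mm by 178 mm) begins 61 mm behind the grasp point.
Start: joints at [-1.304, 0.359, 1.51, -0, 1.272, -0.115], TCP at [0.224, -0.557, 0.248] pointing down, gripper open.
Joint ranges: [-2.97, 2.97], [-1.01, 2.36], [0.21, 2.38], [-0.96, 4.11], [0.2, 2.71], [-2.98, 2.98]. Speed limits (rad/s): [2.39, 2.39, 3.14, 3.14, 3.14, 3.14].

### API

Orientations are given as a rotation vector (axis times angle).
In Python, from rig import manip, imaging gives the robot as it stands.
- The arm moves only by the tool move_arm, never from a script. Its argument "steps" is a list of rows, each an object of numbers: "dx", "dy", "dz": the shift along the world's x, y, z in mm; "rx", "ry", "rz": the turn, a rotation vector about the world's x, y, z in units of 5 degrees (1.0 is 5 degrees). A call has 1 to 20 rows; each row is the pose to reach, as a shift and turn from the pose measured when the call began; what a row does not reach only later rows make up. A row lasts 1/10 s, in which the tool goes at most 50 mm and 8.59 degrees, less where a joint would pass 70% of its speed; a pose out of reach is approached as far as the arm can. A call with a gripper value outside its range is refused whole. "gripper" is the opening in per cent of the stroke, from 0 (shut) to 100 (fully open), set as the call begins (left out, the last holds). The fingers move at their own pace and stop on an object; "squeeze" is the grip in N (left out, the last holds). Time passes only in rows, so rows that repeat a pose let the fingers close. It gives the time, the measured TCP pose, the force and the opening at its end, in the units of the state.
- manip.observe(): the state, without advancing time (a new reading comes with each control period).
- imaging.snapshot(name): name is "scene" or "top" or "wrist"; returns a dict with "color" (400x640x3 uint8, red, green, blue), "K" (3x3 intrinsics, pixels), "extrinsics" (4x4, takes a point from world to camera coordinates); the wrist camera has in their place "hand_eye" (4x4, takes a point from camera to tool coordinates, whose origin is the TCP and whose axes are the tool frame's). Camera axes: x right, y down, z forward; pixel columns grow to the right and rows downward; lengths in m; the calibration is good to about 2 mm. A picture is of the moment at which its call begins: read the wrist's pose just before it. There is no depth.
- manip.job_done(): hands the job in, once; it reports no verdict.
The state is a dict: "time_s": time; "joint_pos": joint angles; "joint_vel": joint speeds; "joint_torque": joint torques, N m; "tcp_pos": TCP position; "orientation": TCP orientation; "force": force on the tool from outside, world axes, zero at the start; "ft_torque": the same for the moment, N m; "gripper_width": finger opening in m.
Only numpy, scipy, OpenCV 4.12 (cv2) and the standard library are available. Lean on these libraries where they do the work, as an engineer would, in place of code of your own. Each camera call takes 0.05 s, during which the arm holds its last target. There are 200 camera calls.

## Working session

There is one attempt and no reset: what is moved stays moved. The work goes in short steps, Python scripts to look and compute and a tool call to move; the robot and the scene stay as the last step left them, time stands still between calls to the robot, and variables do not carry over. Pictures are saved under pics/ and viewed, about 8 in all and at most 12, crops included, and the job is handed in when it is done.

Besides the shell and the picture viewer there is one more tool, called after ">>>" as name(argument=value, ...) on one line, values as JSON. move_arm: Moves the arm, as the interface text tells. Its arguments: {"type":"object","properties":{"steps":{"type":"array"},"gripper":{"type":"number"},"squeeze":{"type":"number"}},"required":["steps"]}

```bash
ls; mkdir -p pics; python3 - <<'E'
from rig import manip, imaging
import cv2, numpy as np
print(manip.tip_extent); print(manip.observe())
a=imaging.snapshot("scene"); b=imaging.snapshot("top")
for n,s in(("scene",a),("top",b)):
    cv2.imwrite(f"pics/{n}0.png",s["color"][:,:,::-1]); print(n,s["K"].round(1).tolist(),s["extrinsics"].round(3).tolist())
E
```

```text
pics
0.025
{'time_s': 0.0, 'joint_pos': array([-1.30408775e+00,  3.59500657e-01,  1.51140612e+00, -3.53479629e-05,
        1.27246756e+00, -1.15086310e-01]), 'joint_vel': array([ 0.00068721,  0.00024265, -0.00120294, -0.00216311,  0.00200509,
        0.0014306 ]), 'joint_torque': array([-1.10506739e-03, -5.15378594e+01, -2.70726603e+01,  6.75064302e-02,
        3.49008304e-02, -1.27530616e-04]), 'tcp_pos': array([ 0.22337593, -0.55619748,  0.24682213]), 'orientation': array([-0.38909798,  2.01430459, -2.01066835]), 'force': array([-0.15469318, -0.40230805,  0.20646193]), 'ft_torque': array([0.04671448, 0.03971105, 0.03580522]), 'gripper_width': 0.08780502700242719}
scene [[455.4, 0.0, 323.7], [0.0, 455.4, 193.9], [0.0, 0.0, 1.0]] [[-0.039, 0.999, 0.003, -0.076], [0.626, 0.027, -0.779, -0.276], [-0.779, -0.028, -0.627, 1.588], [0.0, 0.0, 0.0, 1.0]]
top [[501.6, 0.0, 324.9], [0.0, 501.6, 198.8], [0.0, 0.0, 1.0]] [[-0.007, -1.0, 0.0, 0.097], [-0.998, 0.007, -0.064, 0.535], [0.064, -0.001, -0.998, 1.311], [0.0, 0.0, 0.0, 1.0]]
```

View pics/scene0.png

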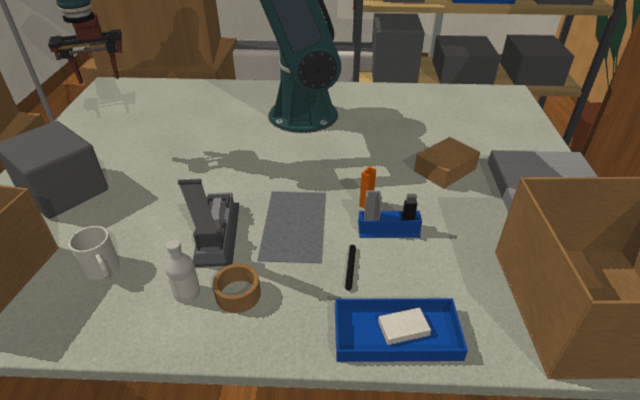

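View pics/top0.png

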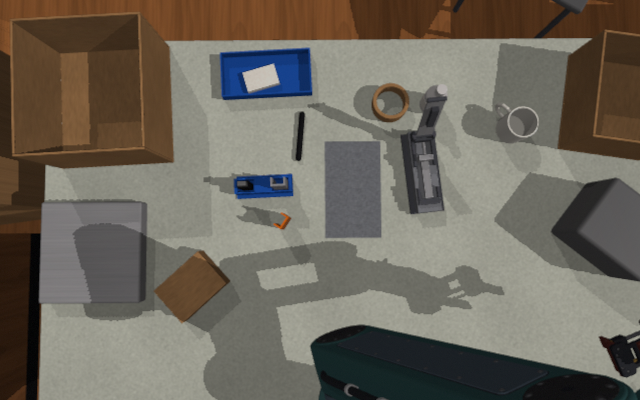

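The scene camera looks back at the robot. The grey strip is in the caddy's smaller-y pocket (scene 372,205; top 279,182), the cutter is at top (244,184), and the orange look-alike stands in front at top (284,220). The magazine is at top (424,172) with its hinge at the far end and its nose towards the robot. Next I'll enlarge these areas.

```bash
cat > h.py <<'E'
from rig import manip, imaging
import cv2, numpy as np
from scipy.spatial.transform import Rotation as R
def cam(s, st=None):
    "returns K, Rwc (cam->world), origin"
    if "extrinsics" in s:
        E=np.array(s["extrinsics"]); return np.array(s["K"]), E[:3,:3].T, -E[:3,:3].T@E[:3,3]
    H=np.array(s["hand_eye"]); Rt=R.from_rotvec(st["orientation"]).as_matrix()
    return np.array(s["K"]), Rt@H[:3,:3], np.array(st["tcp_pos"])+Rt@H[:3,3]
def ray(c,u,v):
    d=c[1]@np.linalg.solve(c[0],[u,v,1.]); return c[2],d/np.linalg.norm(d)
def cast(c,u,v,z):
    o,d=ray(c,u,v); return o+d*(z-o[2])/d[2]
def proj(c,p):
    q=c[0]@(c[1].T@(np.asarray(p)-c[2])); return q[:2]/q[2]
def tri(c1,p1,c2,p2):
    o1,d1=ray(c1,*p1);o2,d2=ray(c2,*p2)
    t=np.linalg.lstsq(np.c_[d1,-d2],o2-o1,rcond=None)[0]
    a,b=o1+t[0]*d1,o2+t[1]*d2; return (a+b)/2,np.linalg.norm(a-b)
def crop(img,x0,y0,x1,y1,f): return cv2.resize(img[y0:y1,x0:x1],None,fx=f,fy=f,interpolation=cv2.INTER_CUBIC)
E
python3 - <<'E'
from h import *
st=manip.observe(); s=imaging.snapshot("top"); c=cam(s); im=s["color"]; print("cam",c[2].round(3))
hsv=cv2.cvtColor(im,cv2.COLOR_RGB2HSV)
m=cv2.inRange(hsv,(105,150,60),(130,255,255)); m[:140]=0
cs=sorted(cv2.findContours(m,0,2)[0],key=cv2.contourArea)[-1]; b=cv2.boxPoints(cv2.minAreaRect(cs)); print("caddy z45",[cast(c,*p,0.045)[:2].round(3).tolist() for p in b])
for n,p,z in(("strip",(279,182),.115),("mat",(353,189),0),("orange",(284,220),.1),("mag nose",(426,210),.05),("mag hinge",(422,135),.05),("tape",(390,102),.048),("marker",(300,136),.016)): print(n,cast(c,*p,z).round(3))
A=crop(im,225,160,305,240,5);B=crop(im,390,75,460,225,4)
o=np.zeros((600,700,3),np.uint8);o[:400,:400]=A;o[:600,410:690]=B
cv2.imwrite("pics/c1.png",o[:,:,::-1])
s=imaging.snapshot("scene"); im=s["color"]
A=crop(im,165,165,255,275,5); B=crop(im,350,155,430,245,5)
o=np.zeros((550,860,3),np.uint8);o[:550,:450]=A;o[:450,460:860]=B
cv2.imwrite("pics/c2.png",o[:,:780,::-1])
E
```

```text
cam [0.451 0.095 1.342]
caddy z45 [[0.592, 0.329], [0.599, 0.181], [0.544, 0.178], [0.537, 0.326]]
strip [0.571 0.206 0.115]
mat [0.562 0.018 0.   ]
orange [0.478 0.195 0.1  ]
mag nose [ 0.503 -0.167  0.05 ]
mag hinge [ 0.698 -0.16   0.05 ]
tape [ 0.786 -0.079  0.048]
marker [0.704 0.159 0.016]
```

View pics/c1.png

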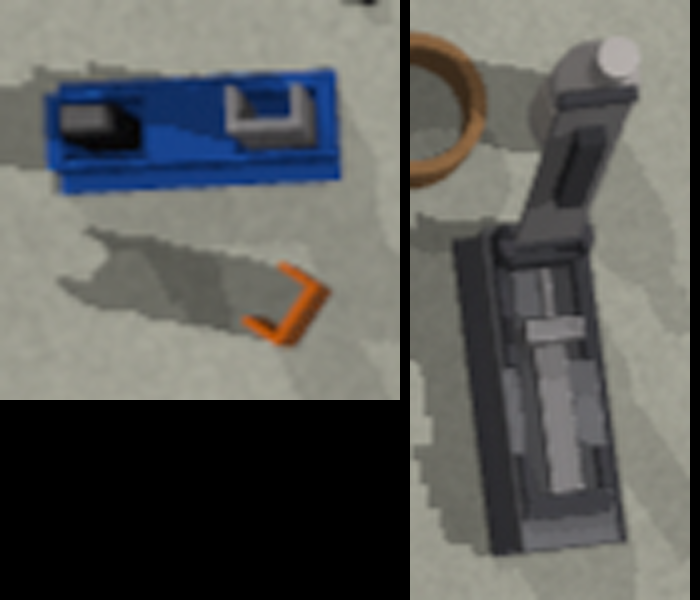

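View pics/c2.png

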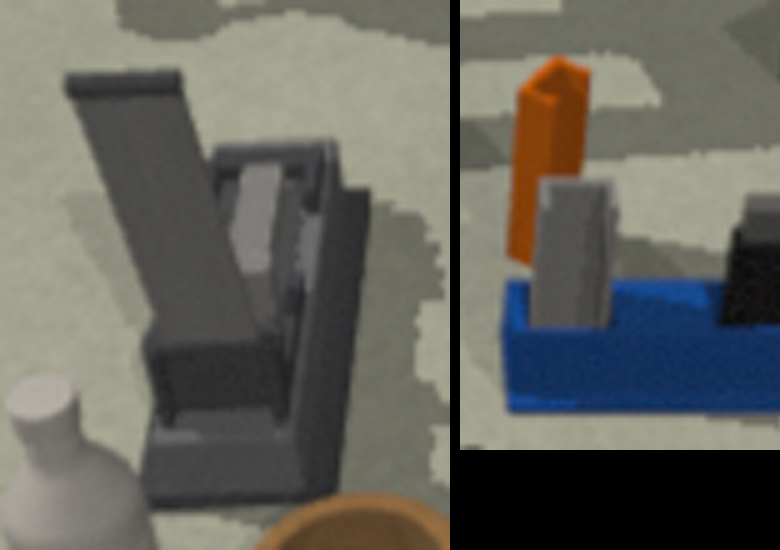

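```bash
python3 - <<'E'
from h import *
st=manip.observe(); Rt=R.from_rotvec(st["orientation"]).as_matrix(); print("tool axes cols\n",Rt.round(3))
s=imaging.snapshot("top"); t=cam(s)
s2=imaging.snapshot("scene"); c=cam(s2)
w=imaging.snapshot("wrist"); print("handeye",np.array(w["hand_eye"]).round(3).tolist(),np.array(w["K"]).round(0).tolist())
T=lambda x,y:(390+(x-410)/4,75+y/4)   # c1 right panel
S=lambda x,y:(165+x/5,165+y/5)
S2=lambda x,y:(350+(x-460)/5,155+y/5)
C=lambda x,y:(225+x/5,160+y/5)
print("core nose end",cast(t,*T(566,491),.057).round(4))
print("follower front mid top", cast(t,*T(557,341),.081).round(4), "nose stop outer L/R", cast(t,*T(490,553),0).round(4))
print("nose rear edge", cast(t,*T(526,518),.055).round(4),cast(t,*T(613,512),.055).round(4))
print("rail tip", tri(t,T(597,95),c,S(123,84)))
print("strip top", cast(t,*C(270,116),.115).round(4))
b=np.array([cast(t,*C(x,y),.115)[:2] for x,y in((232,147),(313,145))]);print(b.round(4))
print("bottle top",cast(t,*T(618,57),.15).round(3))
E
```

```text
tool axes cols
 [[-0.928 -0.     0.373]
 [-0.373  0.001 -0.928]
 [-0.    -1.    -0.001]]
handeye [[0.0, 0.953, 0.303, -0.083], [0.001, -0.303, 0.953, -0.136], [1.0, -0.0, -0.001, -0.0], [0.0, 0.0, 0.0, 1.0]] [[348.0, 0.0, 326.0], [0.0, 348.0, 200.0], [0.0, 0.0, 1.0]]
core nose end [ 0.5338 -0.1736  0.057 ]
follower front mid top [ 0.6274 -0.1649  0.081 ] nose stop outer L/R [ 0.4962 -0.1338  0.    ]
nose rear edge [ 0.5167 -0.148   0.055 ] [ 0.5202 -0.204   0.055 ]
rail tip (array([ 0.73682717, -0.15025229,  0.26188912]), np.float64(0.003967747545264719))
strip top [0.5685 0.2062 0.115 ]
[[0.5534 0.2249]
 [0.5541 0.1852]]
bottle top [ 0.79  -0.191  0.15 ]
```

>>> move_arm(steps=[{"dx":17,"dy":38,"dz":0,"rz":1.6},{"dx":34,"dy":76,"rz":3.2},{"dx":51,"dy":114,"rz":4.8},{"dx":69,"dy":152,"rz":6.4},{"dx":86,"dy":190,"rz":8.0},{"dx":103,"dy":228,"rz":9.7},{"dx":120,"dy":267,"rz":11.3},{"dx":138,"dy":305,"rz":12.9},{"dx":155,"dy":343,"rz":14.5},{"dx":172,"dy":381,"rz":16.1},{"dx":190,"dy":419,"rz":17.7},{"dx":207,"dy":457,"rz":19.3},{"dx":224,"dy":495,"rz":20.9},{"dx":241,"dy":533,"rz":22.5},{"dx":258,"dy":571,"rz":24.1},{"dx":276,"dy":609,"rz":25.7},{"dx":293,"dy":647,"rz":27.4},{"dx":310,"dy":686,"rz":29.0},{"dx":328,"dy":724,"rz":30.6},{"dx":345,"dy":762,"rz":32.2}], gripper=75)

```text
invalid input at $.steps[0]: expected keys dx, dy, dz, rx, ry, rz
```

>>> move_arm(steps=[{"dx":0},{"dx":0},{"dx":0}])

```text
invalid input at $.steps[0]: expected keys dx, dy, dz, rx, ry, rz
```

```bash
python3 - <<'E'
from h import *
st=manip.observe(); Rt=R.from_rotvec(st["orientation"]).as_matrix(); print(st["time_s"],st["tcp_pos"].round(4),Rt[:,2].round(3),Rt[:,1].round(3),st["joint_pos"].round(2))
w=imaging.snapshot("wrist"); c=cam(w,st); im=w["color"].copy()
print("cam",c[2].round(3), "proj strip top",proj(c,[.5685,.2062,.115]).round(1), "tips",proj(c,st["tcp_pos"]+Rt[:,1]*.025).round(1))
cv2.imwrite("pics/w1.png",im[:,:,::-1])
E
```

```text
0.35 [ 0.2235 -0.5566  0.2474] [ 0.373 -0.928 -0.   ] [-0.  0. -1.] [-1.3   0.36  1.51  0.    1.27 -0.12]
cam [ 0.301 -0.526  0.384] proj strip top [-1710.  -1831.7] tips [326.5 259.9]
```

View pics/w1.png

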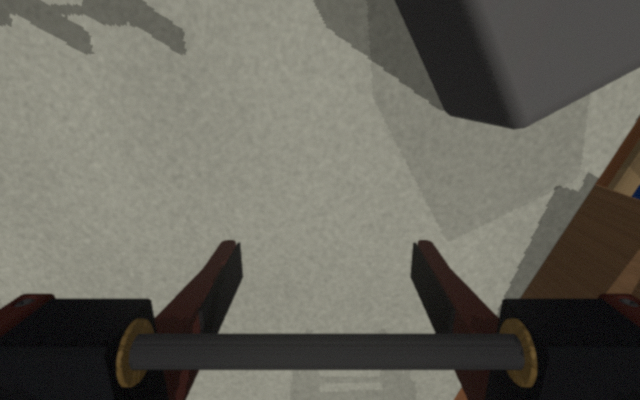

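The move was refused because every row needs all six keys, so this picture only shows the fingers over empty table (tips near 326,260). I'll send it again.

>>> move_arm(steps=[{"dx":17,"dy":38,"dz":0,"rx":0,"ry":0,"rz":1.6},{"dx":34,"dy":76,"dz":0,"rx":0,"ry":0,"rz":3.2},{"dx":51,"dy":114,"dz":0,"rx":0,"ry":0,"rz":4.8},{"dx":69,"dy":152,"dz":0,"rx":0,"ry":0,"rz":6.4},{"dx":86,"dy":190,"dz":0,"rx":0,"ry":0,"rz":8.0},{"dx":103,"dy":228,"dz":0,"rx":0,"ry":0,"rz":9.7},{"dx":120,"dy":267,"dz":0,"rx":0,"ry":0,"rz":11.3},{"dx":138,"dy":305,"dz":0,"rx":0,"ry":0,"rz":12.9},{"dx":155,"dy":343,"dz":0,"rx":0,"ry":0,"rz":14.5},{"dx":172,"dy":381,"dz":0,"rx":0,"ry":0,"rz":16.1},{"dx":190,"dy":419,"dz":0,"rx":0,"ry":0,"rz":17.7},{"dx":207,"dy":457,"dz":0,"rx":0,"ry":0,"rz":19.3},{"dx":224,"dy":495,"dz":0,"rx":0,"ry":0,"rz":20.9},{"dx":241,"dy":533,"dz":0,"rx":0,"ry":0,"rz":22.5},{"dx":258,"dy":571,"dz":0,"rx":0,"ry":0,"rz":24.1},{"dx":276,"dy":609,"dz":0,"rx":0,"ry":0,"rz":25.7},{"dx":293,"dy":647,"dz":0,"rx":0,"ry":0,"rz":27.4},{"dx":310,"dy":686,"dz":0,"rx":0,"ry":0,"rz":29.0},{"dx":328,"dy":724,"dz":0,"rx":0,"ry":0,"rz":30.6},{"dx":345,"dy":762,"dz":0,"rx":0,"ry":0,"rz":32.2}], gripper=75)

```text
time_s: 2.4
tcp_pos: [0.5691, 0.2071, 0.2476]
orientation: [-1.571, -0.044, 0.044]
force: [0.4, 0.3, 1.0]
gripper_width: 0.0654
```

>>> move_arm(steps=[{"dx":0,"dy":0,"dz":0,"rx":0,"ry":0,"rz":0},{"dx":0,"dy":0,"dz":0,"rx":0,"ry":0,"rz":0}])

```text
time_s: 2.6
tcp_pos: [0.569, 0.2078, 0.2472]
orientation: [-1.571, -0.045, 0.045]
force: [-0.6, 0.3, -0.6]
gripper_width: 0.0658
```

```bash
python3 - <<'E'
from h import *
st=manip.observe(); Rt=R.from_rotvec(st["orientation"]).as_matrix(); print(st["time_s"],st["tcp_pos"].round(4),Rt[:,2].round(3),Rt[:,1].round(3),st["joint_pos"].round(2))
w=imaging.snapshot("wrist"); c=cam(w,st); im=w["color"].copy()
print("cam",c[2].round(3), "proj strip top",proj(c,[.5685,.2062,.115]).round(1), "tips",proj(c,st["tcp_pos"]+Rt[:,1]*.025).round(1))
cv2.imwrite("pics/w2.png",im[:,:,::-1]); np.save("w2.npy",st)
E
```

```text
2.6 [0.569  0.2078 0.2472] [-0.057  0.998 -0.001] [-0.    -0.001 -1.   ] [ 0.24  0.37  1.5  -0.    1.28 -1.39]
cam [0.485 0.203 0.383] proj strip top [324.3 198.3] tips [326.2 261.3]
```

View pics/w2.png

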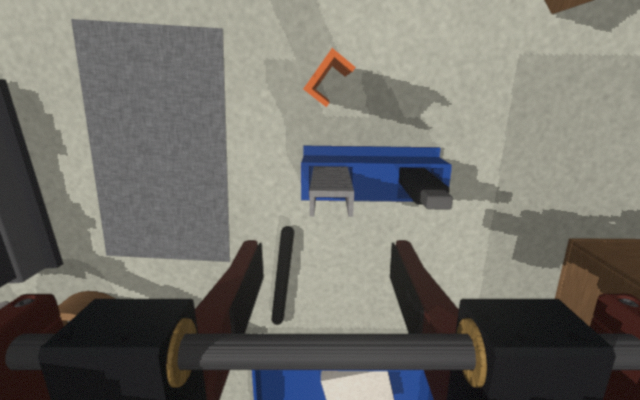

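```bash
python3 - <<'E'
from h import *
st=np.load("w2.npy",allow_pickle=True).item(); im=cv2.imread("pics/w2.png")
w=imaging.snapshot("wrist"); c=cam(w,st)
for p in((309,191),(355,191),(311,215),(352,215),(332,203)): print(p,cast(c,*p,.115).round(4))
for p in((74,20),(222,29),(229,262),(107,254)): print("mat",cast(c,*p,.0).round(4))
cv2.imwrite("pics/w2c.png",crop(im,280,130,480,230,4))
E
```

```text
(309, 191) [0.5631 0.1936 0.115 ]
(355, 191) [0.561  0.2305 0.115 ]
(311, 215) [0.5835 0.1961 0.115 ]
(352, 215) [0.5815 0.2297 0.115 ]
(332, 203) [0.5721 0.2127 0.115 ]
mat [ 0.4333 -0.0507  0.    ]
mat [0.4331 0.0957 0.    ]
mat [0.6926 0.0955 0.    ]
mat [ 0.6901 -0.0523 -0.    ]
```

View pics/w2c.png

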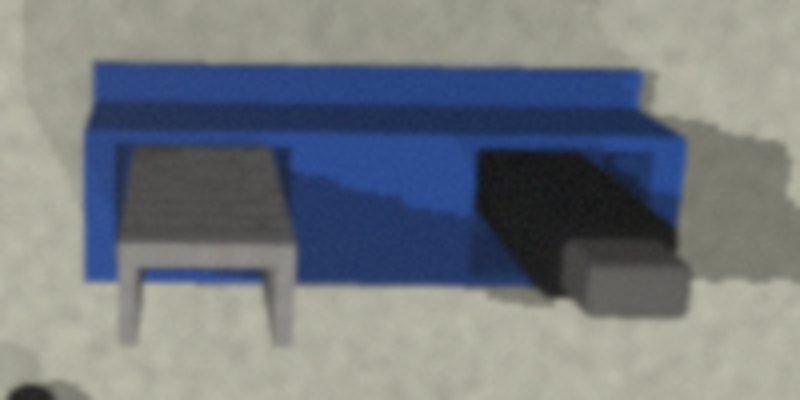

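Crop: strip's top face spans (309–354, 190–216), and its crown faces the robot. I'll go down and grip only its top 15 mm.

>>> move_arm(steps=[{"dx":3,"dy":4,"dz":-40,"rx":0,"ry":0,"rz":0},{"dx":3,"dy":4,"dz":-80,"rx":0,"ry":0,"rz":0},{"dx":3,"dy":4,"dz":-110,"rx":0,"ry":0,"rz":0},{"dx":3,"dy":4,"dz":-122,"rx":0,"ry":0,"rz":0},{"dx":3,"dy":4,"dz":-122,"rx":0,"ry":0,"rz":0}])

```text
time_s: 3.2
tcp_pos: [0.57, 0.2088, 0.1241]
orientation: [-1.572, -0.038, 0.045]
force: [0.7, 0.4, -0.1]
gripper_width: 0.066
```

>>> move_arm(steps=[{"dx":0,"dy":0,"dz":0,"rx":0,"ry":0,"rz":0},{"dx":0,"dy":0,"dz":0,"rx":0,"ry":0,"rz":0},{"dx":0,"dy":0,"dz":0,"rx":0,"ry":0,"rz":0},{"dx":0,"dy":0,"dz":0,"rx":0,"ry":0,"rz":0},{"dx":0,"dy":0,"dz":0,"rx":0,"ry":0,"rz":0},{"dx":0,"dy":0,"dz":0,"rx":0,"ry":0,"rz":0}], gripper=20, squeeze=30)

```text
time_s: 3.8
tcp_pos: [0.5708, 0.2092, 0.1251]
orientation: [-1.572, -0.04, 0.043]
force: [-0.4, 0.9, 5.6]
gripper_width: 0.0357
```

>>> move_arm(steps=[{"dx":0,"dy":0,"dz":30,"rx":0,"ry":0,"rz":0},{"dx":0,"dy":0,"dz":60,"rx":0,"ry":0,"rz":0},{"dx":0,"dy":0,"dz":90,"rx":0,"ry":0,"rz":0},{"dx":0,"dy":-40,"dz":90,"rx":0,"ry":0,"rz":0},{"dx":-10,"dy":-80,"dz":90,"rx":0,"ry":0,"rz":0},{"dx":-25,"dy":-120,"dz":90,"rx":0,"ry":0,"rz":0.2},{"dx":-45,"dy":-160,"dz":90,"rx":0,"ry":0,"rz":0.4},{"dx":-60,"dy":-190,"dz":90,"rx":0,"ry":0,"rz":0.5},{"dx":-60,"dy":-190,"dz":70,"rx":0,"ry":0,"rz":0.5},{"dx":-60,"dy":-190,"dz":70,"rx":0,"ry":0,"rz":0.5}])

```text
time_s: 4.8
tcp_pos: [0.5084, 0.0185, 0.1932]
orientation: [-1.57, -0.069, 0.08]
force: [-0.8, 0.3, -2.2]
gripper_width: 0.0356
```

>>> move_arm(steps=[{"dx":0,"dy":0,"dz":0,"rx":-0.1,"ry":1,"rz":0},{"dx":0,"dy":0,"dz":0,"rx":-0.2,"ry":2,"rz":0},{"dx":0,"dy":0,"dz":0,"rx":-0.3,"ry":3,"rz":0},{"dx":0,"dy":0,"dz":0,"rx":-0.4,"ry":4,"rz":0},{"dx":0,"dy":0,"dz":0,"rx":-0.5,"ry":5,"rz":0},{"dx":0,"dy":0,"dz":0,"rx":-0.6,"ry":6,"rz":0},{"dx":0,"dy":0,"dz":0,"rx":-0.6,"ry":6,"rz":0}])

```text
time_s: 5.5
tcp_pos: [0.5099, 0.0193, 0.1916]
orientation: [-1.557, 0.347, 0.494]
force: [0.7, 0.9, -2.3]
gripper_width: 0.0359
```

```bash
python3 - <<'E'
from h import *
st=manip.observe(); print(st["time_s"],st["tcp_pos"].round(4),R.from_rotvec(st["orientation"]).as_matrix().round(3).tolist(),st["joint_pos"].round(2),st["force"].round(1),st["gripper_width"])
s=imaging.snapshot("scene"); cv2.imwrite("pics/s3.png",crop(s["color"],150,60,450,280,2.6)[:,:,::-1])
E
```

```text
5.5 [0.5099 0.0193 0.1916] [[0.856, -0.507, -0.097], [0.082, -0.052, 0.995], [-0.51, -0.86, -0.003]] [-0.05  0.58  1.4  -0.08  1.68 -1.7 ] [ 0.7  0.9 -2.3] 0.03593236154162369
```

View pics/s3.png

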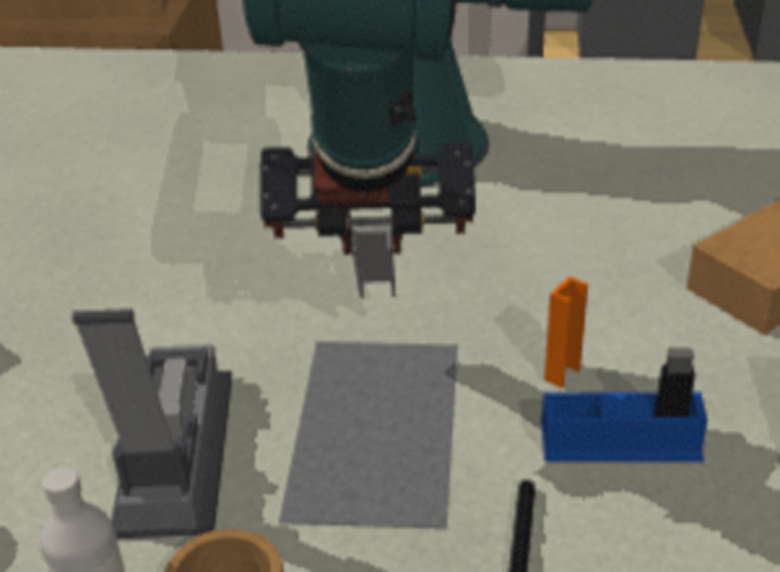

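The strip hangs tilted about 30° with its open side facing away from the robot, lower end at (377,290). Next I'll lower it onto the mat.

>>> move_arm(steps=[{"dx":20,"dy":0,"dz":-35,"rx":0,"ry":0,"rz":0},{"dx":20,"dy":0,"dz":-65,"rx":0,"ry":0,"rz":0},{"dx":20,"dy":0,"dz":-74,"rx":0,"ry":0,"rz":0},{"dx":20,"dy":0,"dz":-78,"rx":0,"ry":0,"rz":0},{"dx":20,"dy":0,"dz":-81,"rx":0,"ry":0,"rz":0},{"dx":20,"dy":0,"dz":-81,"rx":0,"ry":0,"rz":0}])

```text
time_s: 6.15
tcp_pos: [0.5297, 0.0192, 0.1122]
orientation: [-1.558, 0.343, 0.491]
force: [-0.5, -0.2, -1.6]
gripper_width: 0.0357
```

>>> move_arm(steps=[{"dx":0,"dy":0,"dz":0,"rx":0,"ry":0,"rz":0},{"dx":0,"dy":0,"dz":0,"rx":0,"ry":0,"rz":0},{"dx":0,"dy":0,"dz":0,"rx":0,"ry":0,"rz":0}], squeeze=5)

```text
time_s: 6.45
tcp_pos: [0.5302, 0.0192, 0.113]
orientation: [-1.558, 0.342, 0.49]
force: [-0.0, 0.6, 1.8]
gripper_width: 0.0359
```

>>> move_arm(steps=[{"dx":0,"dy":0,"dz":-3,"rx":0,"ry":0,"rz":0},{"dx":7,"dy":0.6,"dz":-7,"rx":0.05,"ry":-0.5,"rz":0},{"dx":14,"dy":1.3,"dz":-11,"rx":0.1,"ry":-1,"rz":0},{"dx":21,"dy":2,"dz":-16.5,"rx":0.15,"ry":-1.5,"rz":0},{"dx":27,"dy":2.5,"dz":-22,"rx":0.2,"ry":-2,"rz":0},{"dx":32,"dy":3,"dz":-28,"rx":0.25,"ry":-2.5,"rz":0},{"dx":37,"dy":3.4,"dz":-35,"rx":0.3,"ry":-3,"rz":0},{"dx":41,"dy":3.8,"dz":-42,"rx":0.35,"ry":-3.5,"rz":0},{"dx":45,"dy":4,"dz":-50,"rx":0.4,"ry":-4,"rz":0},{"dx":47,"dy":4.3,"dz":-58,"rx":0.45,"ry":-4.5,"rz":0},{"dx":49.5,"dy":4.5,"dz":-66,"rx":0.5,"ry":-5,"rz":0},{"dx":51,"dy":4.6,"dz":-75,"rx":0.55,"ry":-5.5,"rz":0},{"dx":51.5,"dy":4.7,"dz":-83,"rx":0.6,"ry":-6,"rz":0},{"dx":51.5,"dy":4.7,"dz":-83,"rx":0.6,"ry":-6,"rz":0},{"dx":51.5,"dy":4.7,"dz":-83,"rx":0.6,"ry":-6,"rz":0}], squeeze=3)

```text
time_s: 7.95
tcp_pos: [0.581, 0.0238, 0.0299]
orientation: [-1.571, -0.071, 0.079]
force: [0.6, 0.7, -1.5]
gripper_width: 0.0359
```

```bash
python3 - <<'E'
from h import *
st=manip.observe(); print(st["time_s"],st["tcp_pos"].round(4),st["force"].round(1),st["gripper_width"])
s=imaging.snapshot("scene"); w=imaging.snapshot("wrist")
o=np.zeros((440,800,3),np.uint8); a=crop(s["color"],230,150,360,280,3.3); o[:a.shape[0],:a.shape[1]]=a
b=crop(w["color"],220,180,440,400,1.6); o[:b.shape[0],440:440+b.shape[1]]=b
cv2.imwrite("pics/s4.png",o[:,:,::-1])
E
```

```text
7.95 [0.581  0.0238 0.0299] [ 0.6  0.7 -1.5] 0.03585675191435156
```

View pics/s4.png

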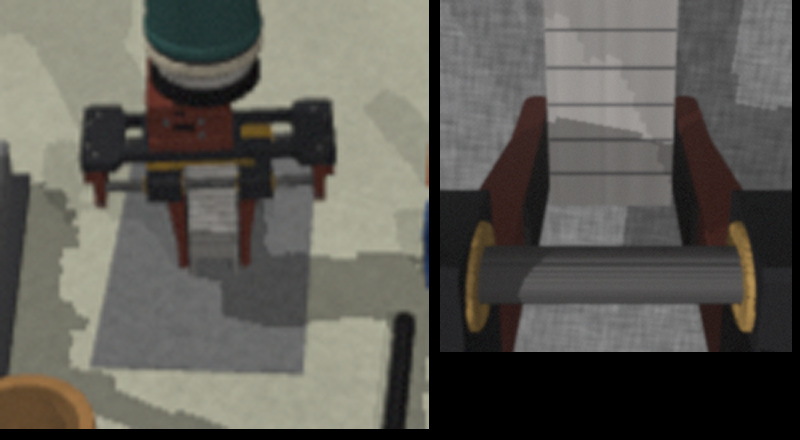

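The strip lies flat with its crown up, between the fingers at its far end (wrist crop: end edge at row 205, column 607). I'll open the fingers and locate both ends numerically.

>>> move_arm(steps=[{"dx":0,"dy":0,"dz":0,"rx":0,"ry":0,"rz":0},{"dx":0,"dy":0,"dz":0,"rx":0,"ry":0,"rz":0},{"dx":0,"dy":0,"dz":0,"rx":0,"ry":0,"rz":0},{"dx":0,"dy":0,"dz":0,"rx":0,"ry":0,"rz":0}], gripper=65)

```text
time_s: 8.45
tcp_pos: [0.5822, 0.0239, 0.0303]
orientation: [-1.571, -0.072, 0.078]
force: [0.9, -0.1, 0.7]
gripper_width: 0.0567
```

```bash
python3 - <<'E'
from h import *
st=manip.observe(); w=imaging.snapshot("wrist"); c=cam(w,st); print(st["time_s"],st["tcp_pos"].round(4),st["gripper_width"])
g=w["color"].astype(int); 
print("corner-pred u", proj(c,st["tcp_pos"]*[1,1,0]+[.008,0,.022]), proj(c,st["tcp_pos"]*[1,1,0]+[-.102,-.008,.022]))
print([(v,int(g[v,318:330].mean())) for v in range(60,330,5)])
for v in(150,200,240): print(v,[(u,int(g[v-1:v+2,u].mean())) for u in range(270,385,4)])
E
```

```text
8.45 [0.5822 0.0239 0.0303] 0.05667468048860663
corner-pred u [324.6683784  292.87606095] [330.88877493  39.78068599]
[(60, 107), (65, 143), (70, 143), (75, 142), (80, 142), (85, 142), (90, 139), (95, 138), (100, 141), (105, 140), (110, 140), (115, 140), (120, 102), (125, 140), (130, 140), (135, 139), (140, 138), (145, 137), (150, 135), (155, 139), (160, 139), (165, 138), (170, 137), (175, 131), (180, 138), (185, 138), (190, 140), (195, 145), (200, 148), (205, 152), (210, 154), (215, 153), (220, 136), (225, 154), (230, 154), (235, 154), (240, 154), (245, 127), (250, 154), (255, 146), (260, 109), (265, 79), (270, 109), (275, 109), (280, 108), (285, 97), (290, 109), (295, 109), (300, 109), (305, 111), (310, 123), (315, 121), (320, 121), (325, 125)]
150 [(270, 126), (274, 105), (278, 111), (282, 115), (286, 143), (290, 146), (294, 150), (298, 146), (302, 142), (306, 142), (310, 146), (314, 137), (318, 132), (322, 130), (326, 135), (330, 133), (334, 132), (338, 130), (342, 132), (346, 134), (350, 133), (354, 132), (358, 133), (362, 132), (366, 136), (370, 89), (374, 87), (378, 93), (382, 89)]
200 [(270, 126), (274, 113), (278, 115), (282, 111), (286, 140), (290, 143), (294, 150), (298, 146), (302, 143), (306, 142), (310, 145), (314, 146), (318, 145), (322, 143), (326, 147), (330, 133), (334, 129), (338, 129), (342, 132), (346, 132), (350, 131), (354, 131), (358, 131), (362, 133), (366, 135), (370, 75), (374, 70), (378, 73), (382, 71)]
240 [(270, 94), (274, 104), (278, 102), (282, 105), (286, 121), (290, 150), (294, 155), (298, 153), (302, 150), (306, 151), (310, 152), (314, 151), (318, 153), (322, 150), (326, 157), (330, 153), (334, 152), (338, 152), (342, 156), (346, 155), (350, 152), (354, 152), (358, 154), (362, 157), (366, 108), (370, 76), (374, 74), (378, 75), (382, 72)]
```

```bash
python3 - <<'E'
from h import *
st=manip.observe(); w=imaging.snapshot("wrist"); c=cam(w,st)
a=cast(c,325,307,.022);b=cast(c,326,62,.022);print(a,b,np.linalg.norm(a-b),(a+b)/2)
for v,u0,u1 in((150,284,368),(240,286,366)): 
    p,q=cast(c,u0,v,.022),cast(c,u1,v,.022);print(p,q,(p+q)/2)
Rt=R.from_rotvec(st["orientation"]).as_matrix();print("yaw",np.arctan2(Rt[1,0],Rt[0,0]))
E
```

```text
[0.59791893 0.02476469 0.022     ] [0.48820991 0.01477404 0.022     ] 0.11016297576611415 [0.54306442 0.01976937 0.022     ]
[0.52392861 0.00058494 0.022     ] [0.52058794 0.03546263 0.022     ] [0.52225827 0.01802379 0.022     ]
[0.56461264 0.00389498 0.022     ] [0.56115669 0.03991072 0.022     ] [0.56288467 0.02190285 0.022     ]
yaw 0.09565100274196506
```

>>> move_arm(steps=[{"dx":-20,"dy":-2,"dz":0,"rx":0,"ry":0,"rz":0},{"dx":-39,"dy":-4,"dz":-1,"rx":0,"ry":0,"rz":0},{"dx":-39,"dy":-4,"dz":-1,"rx":0,"ry":0,"rz":0},{"dx":-39,"dy":-4,"dz":-1,"rx":0,"ry":0,"rz":0}])

```text
time_s: 8.95
tcp_pos: [0.5437, 0.0199, 0.0295]
orientation: [-1.571, -0.073, 0.077]
force: [0.5, -0.4, 0.3]
gripper_width: 0.057
```

>>> move_arm(steps=[{"dx":0,"dy":0,"dz":0,"rx":0,"ry":0,"rz":0},{"dx":0,"dy":0,"dz":0,"rx":0,"ry":0,"rz":0},{"dx":0,"dy":0,"dz":0,"rx":0,"ry":0,"rz":0},{"dx":0,"dy":0,"dz":0,"rx":0,"ry":0,"rz":0},{"dx":0,"dy":0,"dz":0,"rx":0,"ry":0,"rz":0}], gripper=20, squeeze=35)

```text
time_s: 9.45
tcp_pos: [0.5443, 0.0198, 0.0296]
orientation: [-1.571, -0.073, 0.076]
force: [1.4, 0.4, -1.0]
gripper_width: 0.0356
```

>>> move_arm(steps=[{"dx":0,"dy":0,"dz":30,"rx":0,"ry":0,"rz":0},{"dx":0,"dy":0,"dz":70,"rx":0,"ry":0,"rz":0},{"dx":0,"dy":-30,"dz":110,"rx":0,"ry":0,"rz":0},{"dx":0,"dy":-60,"dz":120,"rx":0,"ry":0,"rz":0},{"dx":0,"dy":-60,"dz":120,"rx":0,"ry":0,"rz":0},{"dx":0,"dy":-60,"dz":120,"rx":0,"ry":0,"rz":0}])

```text
time_s: 10.05
tcp_pos: [0.5438, -0.0405, 0.1494]
orientation: [-1.571, -0.072, 0.076]
force: [-0.4, -0.6, -2.1]
gripper_width: 0.0362
```

```bash
python3 - <<'E'
from h import *
st=manip.observe(); w=imaging.snapshot("wrist"); c=cam(w,st); np.save("w5.npy",st); Rt=R.from_rotvec(st["orientation"]).as_matrix()
print(st["time_s"],st["tcp_pos"].round(4),st["force"].round(1),st["gripper_width"],"yaw",np.arctan2(Rt[1,0],Rt[0,0]))
for p in((.5875,-.1686,.045),(.534,-.1736,.057),(.6274,-.165,.081)): print(proj(c,p).round(1))
t=imaging.snapshot("top"); 
o=np.zeros((600,800,3),np.uint8); o[:350,:560]=cv2.resize(w["color"],(560,350)); cv2.imwrite("pics/w5full.png",w["color"][:,:,::-1])
b=crop(t["color"],390,115,450,220,5); o[:525,570:]=b[:,:230]; 
b=crop(w["color"],0,0,280,120,2); o[355:595,:560]=b
cv2.imwrite("pics/w5.png",o[:,:,::-1])
E
```

```text
10.05 [ 0.5438 -0.0405  0.1494] [-0.4 -0.6 -2.1] 0.03621914430432245 yaw 0.09374787162078974
[153.1 249.7]
[132.9 185.5]
[136.9 324.7]
```

View pics/w5.png

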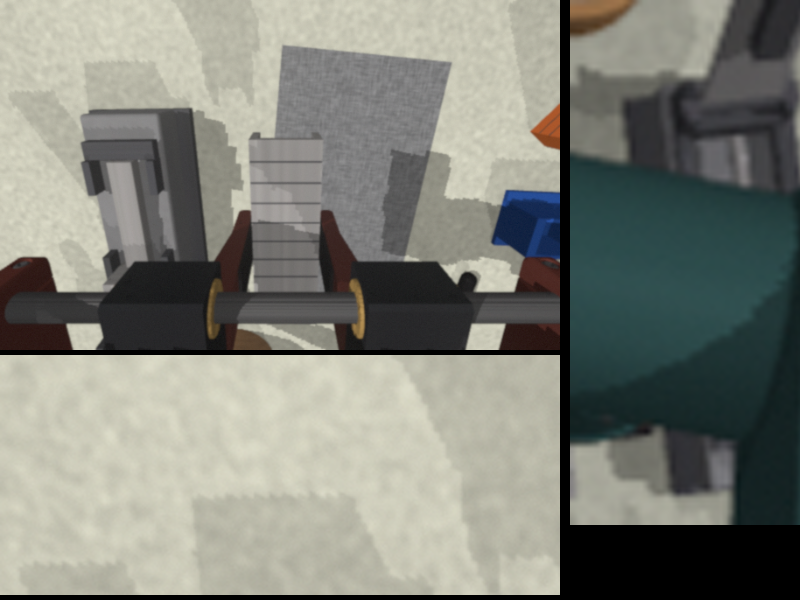

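The strip is held level, and the nose end of the magazine's core shows at display (119,162), about full pixel (136,185), against a predicted (133,185). I'll refine with a brightness profile.

```bash
python3 - <<'E'
from h import *
st=np.load("w5.npy",allow_pickle=True).item(); w=imaging.snapshot("wrist"); c=cam(w,st)
g=cv2.cvtColor(cv2.imread("pics/w5full.png"),cv2.COLOR_BGR2GRAY).astype(float)
def edges(a,o,k=6):
    d=np.diff(cv2.GaussianBlur(a.reshape(1,-1),(3,1),0)[0]); i=np.argsort(-abs(d))[:14]; return sorted((int(o+j),int(d[j])) for j in i)
for v in(192,210,230,250,265):
    print(v,edges(g[v-1:v+2,85:235].mean(0),85))
for u in(110,130,140,150): print("col",u,edges(g[110:300,u-1:u+2].mean(1),110))
np.set_printoptions(precision=4,suppress=True)
print("core nose",cast(c,136,185,.057))
E
```

```text
192 [(92, -20), (93, -27), (94, -19), (115, 15), (121, 17), (122, 19), (149, -20), (150, -23), (151, -15), (183, 15), (184, 15), (225, 20), (226, 27), (227, 20)]
210 [(96, -23), (97, -30), (98, -21), (118, 15), (119, 13), (125, 18), (126, 14), (152, -19), (153, -23), (154, -17), (186, 16), (227, 24), (228, 29), (229, 19)]
230 [(111, -13), (112, -10), (155, -13), (156, -23), (157, -21), (158, -10), (180, 12), (181, 13), (192, -11), (193, -11), (194, -10), (229, 22), (230, 29), (231, 22)]
250 [(114, -10), (115, -16), (116, -17), (159, -19), (160, -23), (161, -16), (184, 10), (185, 12), (195, -12), (196, -11), (197, -10), (231, 19), (232, 29), (233, 15)]
265 [(118, -20), (119, -25), (120, -16), (161, -13), (162, -23), (163, -22), (164, -11), (185, 12), (186, 13), (197, -11), (198, -12), (199, -11), (232, 12), (233, 11)]
col 110 [(123, -21), (124, -34), (125, -24), (130, 12), (158, -16), (159, -23), (160, -10), (182, -13), (183, -10), (220, 11), (221, 25), (222, 33), (223, 26), (224, 12)]
col 130 [(123, -22), (124, -33), (125, -21), (129, 10), (130, 11), (158, -19), (159, -18), (183, 13), (184, 21), (185, 21), (186, 11), (283, -13), (284, -23), (285, -19)]
col 140 [(122, -11), (123, -26), (124, -30), (125, -16), (129, 12), (130, 12), (157, -10), (158, -20), (159, -18), (183, 15), (184, 20), (185, 19), (186, 10), (285, -12)]
col 150 [(121, -5), (122, -17), (123, -29), (124, -26), (125, -11), (128, 7), (129, 13), (130, 12), (131, 8), (157, -13), (158, -21), (159, -14), (161, 9), (162, 6)]
core nose [ 0.5335 -0.1715  0.057 ]
```

```bash
python3 - <<'E'
from h import *
np.set_printoptions(precision=4,suppress=True)
st=np.load("w5.npy",allow_pickle=True).item(); w=imaging.snapshot("wrist"); c=cam(w,st)
pts=np.array([cast(c,u,v,.057)[:2] for u,v in((150.5,192),(153.5,210),(156.8,230),(160.5,250),(163,265))])
k=np.polyfit(pts[:,0],pts[:,1],1); yaw=np.arctan(k[0]); print("yaw",yaw, pts[:,1]-np.polyval(k,pts[:,0]))
l=np.array([cast(c,u,v,.057)[:2] for u,v in((122,192),(125.6,210))]); print("left",l, np.polyval(k,l[:,0])-l[:,1])
e=cast(c,137,185,.057); print("core end",e)
n=np.array([np.sin(yaw),-np.cos(yaw)]); d=-np.array([np.cos(yaw),np.sin(yaw)])  # d: magazine +x
base=np.array([e[0],np.polyval(k,e[0])])+n*.010
print("core nose centre",base,"seat",base-d*.054)
E
```

```text
yaw 0.10685690110463919 [ 0.0001 -0.     -0.0001  0.0001  0.    ]
left [[ 0.5394 -0.1813]
 [ 0.5523 -0.1799]] [0.0196 0.0195]
core end [ 0.5334 -0.1708  0.057 ]
core nose centre [ 0.5345 -0.1724] seat [ 0.5882 -0.1666]
```

>>> move_arm(steps=[{"dx":7,"dy":-40,"dz":0,"rx":0,"ry":0,"rz":0.15},{"dx":14,"dy":-80,"dz":0,"rx":0,"ry":0,"rz":0.15},{"dx":22,"dy":-115,"dz":0,"rx":0,"ry":0,"rz":0.15},{"dx":22,"dy":-128.5,"dz":0,"rx":0,"ry":0,"rz":0.15},{"dx":22,"dy":-128.5,"dz":-10,"rx":0,"ry":0,"rz":0.15},{"dx":22,"dy":-128.5,"dz":-30,"rx":0,"ry":0,"rz":0.15},{"dx":22,"dy":-128.5,"dz":-45,"rx":0,"ry":0,"rz":0.15},{"dx":22,"dy":-128.5,"dz":-55,"rx":0,"ry":0,"rz":0.15},{"dx":22,"dy":-128.5,"dz":-58.5,"rx":0,"ry":0,"rz":0.15},{"dx":22,"dy":-128.5,"dz":-58.5,"rx":0,"ry":0,"rz":0.15}])

```text
time_s: 11.25
tcp_pos: [0.5648, -0.1665, 0.0893]
orientation: [-1.569, -0.082, 0.091]
force: [0.4, -0.4, -2.3]
gripper_width: 0.0358
```

```bash
python3 - <<'E'
from h import *
st=manip.observe(); w=imaging.snapshot("wrist"); c=cam(w,st); Rt=R.from_rotvec(st["orientation"]).as_matrix()
print(st["time_s"],st["tcp_pos"].round(4),st["force"].round(1),st["gripper_width"],"yaw",np.arctan2(Rt[1,0],Rt[0,0]))
s=imaging.snapshot("scene")
o=np.zeros((600,800,3),np.uint8); b=crop(w["color"],215,0,440,400,1.5); o[:,:b.shape[1]]=b
b=crop(s["color"],160,150,280,290,3.7); o[:b.shape[0],345:345+b.shape[1]]=b
cv2.imwrite("pics/w6.png",o[:,:,::-1]); np.save("w6.npy",st)
E
```

```text
11.25 [ 0.5648 -0.1665  0.0893] [ 0.4 -0.4 -2.3] 0.03577310426803631 yaw 0.11016958168317957
```

View pics/w6.png

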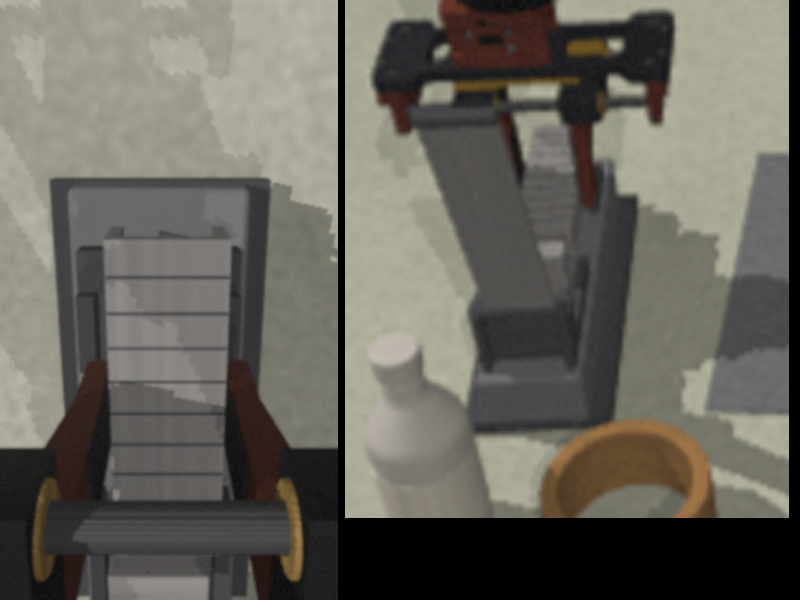

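The strip is above the channel with its front end over the nose (wrist crop, rows 178–238). It sits about 2.5 mm too far towards +y: strip centre at column 167, cheeks centred at 159. I'll correct that and push the follower back.

>>> move_arm(steps=[{"dx":0,"dy":-2.5,"dz":2,"rx":0,"ry":0,"rz":0},{"dx":0,"dy":-2.5,"dz":2,"rx":0,"ry":0,"rz":0},{"dx":5,"dy":-2,"dz":2,"rx":0,"ry":0,"rz":0},{"dx":10,"dy":-1.5,"dz":2,"rx":0,"ry":0,"rz":0},{"dx":15,"dy":-1,"dz":2,"rx":0,"ry":0,"rz":0},{"dx":20,"dy":-0.4,"dz":2,"rx":0,"ry":0,"rz":0},{"dx":25,"dy":0.2,"dz":2,"rx":0,"ry":0,"rz":0},{"dx":31,"dy":0.8,"dz":2,"rx":0,"ry":0,"rz":0},{"dx":31,"dy":0.8,"dz":2,"rx":0,"ry":0,"rz":0},{"dx":31,"dy":0.8,"dz":2,"rx":0,"ry":0,"rz":0},{"dx":31,"dy":0.8,"dz":2,"rx":0,"ry":0,"rz":0}])

```text
time_s: 12.45
tcp_pos: [0.5961, -0.1666, 0.0921]
orientation: [-1.57, -0.082, 0.09]
force: [-5.2, -2.6, -0.3]
gripper_width: 0.036
```

```bash
python3 - <<'E'
from h import *
np.set_printoptions(precision=4,suppress=True)
st=manip.observe(); w=imaging.snapshot("wrist"); c=cam(w,st); Rt=R.from_rotvec(st["orientation"]).as_matrix()
print(st["time_s"],st["tcp_pos"].round(4),st["force"].round(1),st["gripper_width"],"yaw",np.arctan2(Rt[1,0],Rt[0,0]))
g=cv2.cvtColor(w["color"],cv2.COLOR_RGB2GRAY).astype(float)
def edges(a,o,n=16):
    d=np.diff(cv2.GaussianBlur(a.reshape(1,-1),(3,1),0)[0]); i=np.argsort(-abs(d))[:n]; return sorted((int(o+j),int(d[j])) for j in i)
for u in(312,326,340): print(u,edges(g[40:230,u-3:u+4].mean(1),40))
for v in (175,200,215): print("row",v,edges(g[v-1:v+2,240:410].mean(0),240,20))
cv2.imwrite("pics/w7.png",w["color"][:,:,::-1])
t=st["tcp_pos"]; d=-Rt[:,0]
print("pred front top edge",proj(c,t+d*.055+[0,0,-.0296+.022]),"nose rear top", proj(c,np.array([.588,-.1666,.055])+d*.055),"nose front",proj(c,np.array([.588,-.1666,.055])+d*.07))
E
```

```text
12.45 [ 0.5961 -0.1666  0.0921] [-5.2 -2.6 -0.3] 0.03602011122089333 yaw 0.10982793849627523
312 [(59, -18), (60, -17), (101, -14), (134, 13), (135, 19), (136, 17), (152, -14), (158, 13), (159, 13), (182, -14), (183, -15), (185, 17), (206, -12), (207, -14), (209, 17), (210, 14)]
326 [(58, -10), (59, -19), (60, -18), (101, -14), (102, -10), (134, 14), (135, 18), (136, 17), (159, 12), (182, -11), (183, -13), (185, 14), (186, 10), (207, -13), (209, 11), (210, 12)]
340 [(58, -9), (59, -17), (60, -15), (101, -14), (102, -10), (134, 12), (135, 16), (136, 16), (156, -12), (159, 13), (182, -11), (183, -13), (185, 14), (207, -12), (209, 10), (210, 11)]
row 175 [(256, -20), (257, -31), (258, -23), (259, -7), (268, 12), (269, 11), (271, -11), (272, -10), (282, 6), (283, 17), (284, 19), (285, 9), (367, -20), (368, -32), (369, -23), (382, 6), (394, 7), (395, 17), (396, 22), (397, 15)]
row 200 [(257, -14), (258, -25), (259, -25), (260, -13), (269, 10), (270, 15), (271, 11), (283, 4), (284, 8), (285, 8), (366, -10), (367, -15), (368, -11), (382, -7), (383, -8), (384, -5), (393, 11), (394, 21), (395, 19), (396, 8)]
row 215 [(258, -16), (259, -28), (260, -26), (261, -13), (270, 13), (271, 14), (272, 8), (284, 6), (285, 9), (286, 6), (365, -6), (366, -13), (367, -14), (368, -7), (381, -6), (382, -8), (392, 11), (393, 21), (394, 20), (395, 9)]
pred front top edge [326.2144 162.7673] nose rear top [327.9017 135.0418] nose front [327.9391 103.4942]
```

The magazine matches the prediction to within 1–2 px (nose rear at row 135). The strip's front edge is at row 159, so its origin is about 6.5 mm behind the seat, and it is laterally centred to under 0.5 mm. Lowering it now.

>>> move_arm(steps=[{"dx":0,"dy":0,"dz":-5,"rx":0,"ry":0,"rz":0},{"dx":0,"dy":0,"dz":-10,"rx":0,"ry":0,"rz":0},{"dx":0,"dy":0,"dz":-14,"rx":0,"ry":0,"rz":0},{"dx":0,"dy":0,"dz":-17,"rx":0,"ry":0,"rz":0},{"dx":0,"dy":0,"dz":-18.5,"rx":0,"ry":0,"rz":0},{"dx":0,"dy":0,"dz":-18.5,"rx":0,"ry":0,"rz":0},{"dx":0,"dy":0,"dz":-18.5,"rx":0,"ry":0,"rz":0}])

```text
time_s: 13.2
tcp_pos: [0.5955, -0.1662, 0.0745]
orientation: [-1.57, -0.082, 0.091]
force: [-9.0, 1.6, 10.6]
gripper_width: 0.0357
```

>>> move_arm(steps=[{"dx":0,"dy":0,"dz":0,"rx":0,"ry":0,"rz":0},{"dx":0,"dy":0,"dz":0,"rx":0,"ry":0,"rz":0},{"dx":0,"dy":0,"dz":0,"rx":0,"ry":0,"rz":0},{"dx":0,"dy":0,"dz":0,"rx":0,"ry":0,"rz":0},{"dx":0,"dy":0,"dz":0,"rx":0,"ry":0,"rz":0}], gripper=65)

```text
time_s: 13.7
tcp_pos: [0.5958, -0.1663, 0.0744]
orientation: [-1.57, -0.082, 0.091]
force: [0.3, -0.8, -0.2]
gripper_width: 0.0569
```

>>> move_arm(steps=[{"dx":0,"dy":0,"dz":20,"rx":0,"ry":0,"rz":0},{"dx":-10,"dy":0,"dz":50,"rx":0,"ry":0,"rz":0},{"dx":-25,"dy":0,"dz":90,"rx":0,"ry":0,"rz":0},{"dx":-40,"dy":0,"dz":110,"rx":0,"ry":0,"rz":0},{"dx":-40,"dy":0,"dz":110,"rx":0,"ry":0,"rz":0},{"dx":-40,"dy":0,"dz":110,"rx":0,"ry":0,"rz":0}])

```text
time_s: 14.3
tcp_pos: [0.5561, -0.1664, 0.1845]
orientation: [-1.57, -0.083, 0.09]
force: [0.0, -0.0, -0.7]
gripper_width: 0.0568
```

```bash
python3 - <<'E'
from h import *
np.set_printoptions(precision=4,suppress=True)
st=manip.observe(); w=imaging.snapshot("wrist"); c=cam(w,st); Rt=R.from_rotvec(st["orientation"]).as_matrix()
print(st["time_s"],st["tcp_pos"].round(4),st["force"].round(1),st["gripper_width"])
g=cv2.cvtColor(w["color"],cv2.COLOR_RGB2GRAY).astype(float)
def edges(a,o,n=16):
    d=np.diff(cv2.GaussianBlur(a.reshape(1,-1),(3,1),0)[0]); i=np.argsort(-abs(d))[:n]; return sorted((int(o+j),int(d[j])) for j in i)
s=np.array([.588,-.1666,.045]); d=np.array([-np.cos(.107),-np.sin(.107),0])
P=lambda x,z:proj(c,s+d*x+[0,0,z]).round(1)
print("pred nose front/rear top",P(.07,.01),P(.055,.01),"strip front top",P(.055,.022),"rear top",P(-.055,.022),"follower top front",P(-.055,.036),"rest",P(-.041,.036), "strip if on +z15",P(.055,.037))
u=int(P(0,.022)[0]); print(u,edges(g[60:330,u-3:u+4].mean(1),60,26))
for x in(.035,0,-.03):
    q=P(x,.022); v=int(q[1]); print("row",q,edges(g[v-1:v+2,int(q[0])-70:int(q[0])+70].mean(0),int(q[0])-70,14))
cv2.imwrite("pics/w8.png",w["color"][:,:,::-1])
E
```

```text
14.3 [ 0.5561 -0.1664  0.1845] [ 0.  -0.  -0.7] 0.05678876121072564
pred nose front/rear top [321.6 153. ] [321.6 172.1] strip front top [321.4 175.7] rear top [321.7 303. ] follower top front [321.4 313.1] rest [321.4 297.9] strip if on +z15 [321.2 180.6]
321 [(118, -11), (119, -23), (120, -26), (121, -14), (124, 11), (125, 11), (149, -13), (150, -18), (173, 14), (174, 18), (175, 13), (214, -9), (227, -11), (228, -10), (230, 12), (240, -9), (243, 9), (253, -9), (255, 9), (288, -12), (289, -11), (301, -12), (302, -11), (310, 14), (311, 20), (312, 14)]
row [321.5 201.1] [(273, -22), (274, -30), (275, -20), (283, 14), (295, 12), (296, 16), (297, 17), (344, -17), (345, -15), (346, -13), (347, -12), (368, 11), (369, 18), (370, 16)]
row [321.6 243.1] [(251, -14), (252, -21), (264, 14), (265, 21), (269, 21), (270, 25), (275, -24), (276, -28), (277, -16), (285, 14), (367, 22), (368, 22), (381, -15), (382, -22)]
row [321.6 276.6] [(270, 30), (271, 43), (272, 33), (276, -20), (277, -29), (278, -24), (299, 17), (342, -18), (343, -25), (344, -18), (366, 20), (367, 18), (380, -30), (381, -28)]
```

The strip is seated: its front top edge is at row 174 and flush with the nose, its rear edge at 301.5 matches a level strip 110 mm long, and the follower's face is against it at 311. Next is the rail: close the fingers, go up, then move behind the rail tip.

>>> move_arm(steps=[{"dx":0,"dy":0,"dz":45,"rx":0,"ry":0,"rz":0},{"dx":0,"dy":0,"dz":90,"rx":0,"ry":0,"rz":0},{"dx":0,"dy":0,"dz":135,"rx":0,"ry":0,"rz":0},{"dx":0,"dy":0,"dz":175,"rx":0,"ry":0,"rz":0},{"dx":30,"dy":3,"dz":175,"rx":0,"ry":0,"rz":0},{"dx":75,"dy":7,"dz":175,"rx":0,"ry":0,"rz":0},{"dx":120,"dy":11,"dz":175,"rx":0,"ry":0,"rz":0},{"dx":165,"dy":15,"dz":175,"rx":0,"ry":0,"rz":0},{"dx":205,"dy":19,"dz":175,"rx":0,"ry":0,"rz":0},{"dx":223,"dy":20,"dz":175,"rx":0,"ry":0,"rz":0},{"dx":223,"dy":20,"dz":175,"rx":0,"ry":0,"rz":0},{"dx":223,"dy":20,"dz":175,"rx":0,"ry":0,"rz":0}], gripper=0)

```text
time_s: 15.55
tcp_pos: [0.7787, -0.146, 0.3559]
orientation: [-1.568, -0.079, 0.094]
force: [-0.1, -0.2, 0.4]
gripper_width: 0.0003
```

```bash
python3 - <<'E'
from h import *
np.set_printoptions(precision=3,suppress=True)
st=manip.observe(); w=imaging.snapshot("wrist"); s=imaging.snapshot("scene"); c=cam(w,st); Rt=R.from_rotvec(st["orientation"]).as_matrix()
print(st["time_s"],st["tcp_pos"],st["force"],st["gripper_width"],Rt[:,1],st["joint_pos"])
o=np.zeros((600,800,3),np.uint8); o[:300,:480]=cv2.resize(w["color"],(480,300))
b=crop(s["color"],130,80,290,280,2.9); o[:b.shape[0],485:485+min(315,b.shape[1])]=b[:,:315]
cv2.imwrite("pics/w9.png",o[:,:,::-1])
E
```

```text
15.55 [ 0.779 -0.146  0.356] [-0.076 -0.198  0.443] 0.000278800815276289 [-0.009  0.    -1.   ] [-0.271  0.606  0.838 -0.002  1.707 -1.953]
```

>>> move_arm(steps=[{"dx":0,"dy":0,"dz":-40,"rx":0,"ry":0,"rz":0},{"dx":0,"dy":0,"dz":-75,"rx":0,"ry":0,"rz":0},{"dx":0,"dy":0,"dz":-86,"rx":0,"ry":0,"rz":0},{"dx":-15,"dy":-2,"dz":-86,"rx":0,"ry":0,"rz":0},{"dx":-27,"dy":-3,"dz":-86,"rx":0,"ry":0,"rz":0},{"dx":-39,"dy":-4,"dz":-86,"rx":0,"ry":0,"rz":0},{"dx":-51,"dy":-6,"dz":-86,"rx":0,"ry":0,"rz":0},{"dx":-63,"dy":-7,"dz":-86,"rx":0,"ry":0,"rz":0},{"dx":-73,"dy":-8,"dz":-86,"rx":0,"ry":0,"rz":0},{"dx":-73,"dy":-8,"dz":-86,"rx":0,"ry":0,"rz":0}])

```text
time_s: 16.65
tcp_pos: [0.704, -0.1547, 0.2736]
orientation: [-1.57, -0.081, 0.09]
force: [-0.4, -0.0, 1.3]
gripper_width: 0.0002
```

```bash
python3 - <<'E'
from h import *
np.set_printoptions(precision=4,suppress=True)
st=manip.observe(); print(st["time_s"],st["tcp_pos"],st["force"],st["ft_torque"])
T=st["tcp_pos"]; r=160
for th in(1.4,1.2,1.0,.8,.6,.4,.2,.1,0):
    c,s=np.cos(th),np.sin(th); x=-.105+(r*c-3*s-10)/1000; z=(85+r*s+3*c+25)/1000
    print(th,((np.array([.588-.994*x,-.1666-.107*x,z])-T)*1000).round(1))
E
```

```text
16.65 [ 0.704  -0.1547  0.2736] [-0.3704 -0.0334  1.2667] [ 0.0509 -0.1466  0.0128]
1.4 [-25.8  -2.2  -5.4]
1.2 [-56.5  -5.5 -13.4]
1.0 [-85.1  -8.6 -27.3]
0.8 [-110.3  -11.3  -46.7]
0.6 [-131.2  -13.5  -70.8]
0.4 [-147.   -15.2  -98.5]
0.2 [-156.9  -16.3 -128.9]
0.1 [-159.6  -16.6 -144.6]
0 [-160.7  -16.7 -160.6]
```

>>> move_arm(steps=[{"dx":-13,"dy":-1,"dz":-3,"rx":0,"ry":0,"rz":0},{"dx":-26,"dy":-2,"dz":-6,"rx":0,"ry":0,"rz":0},{"dx":-41,"dy":-4,"dz":-9,"rx":0,"ry":0,"rz":0},{"dx":-56,"dy":-5.5,"dz":-14,"rx":0,"ry":0,"rz":0},{"dx":-71,"dy":-7,"dz":-20,"rx":0,"ry":0,"rz":0},{"dx":-85,"dy":-8.5,"dz":-27,"rx":0,"ry":0,"rz":0},{"dx":-98,"dy":-10,"dz":-37,"rx":0,"ry":0,"rz":0},{"dx":-110,"dy":-11,"dz":-47,"rx":0,"ry":0,"rz":0},{"dx":-110,"dy":-11,"dz":-47,"rx":0,"ry":0,"rz":0}])

```text
time_s: 17.55
tcp_pos: [0.5919, -0.1654, 0.2256]
orientation: [-1.568, -0.077, 0.093]
force: [-1.4, -0.4, -0.3]
gripper_width: 0.0006
```

```bash
python3 - <<'E'
from h import *
np.set_printoptions(precision=4,suppress=True)
st=manip.observe(); print(st["time_s"],st["tcp_pos"],st["force"],st["ft_torque"])
s=imaging.snapshot("scene"); w=imaging.snapshot("wrist")
o=np.zeros((600,800,3),np.uint8); o[:300,:480]=cv2.resize(w["color"],(480,300))
b=crop(s["color"],140,80,270,280,2.4); o[:b.shape[0],485:485+b.shape[1]]=b
cv2.imwrite("pics/w10.png",o[:,:,::-1])
c=cam(s); g=cv2.cvtColor(s["color"],cv2.COLOR_RGB2GRAY); 
for th in (1.82,1.57,.8):
  x=-.105+.182*np.cos(th); p=np.array([.588-.994*x,-.1666-.107*x,.085+.182*np.sin(th)]); q=proj(c,p); u,v=q.round().astype(int); print(th,q.round(1),s["color"][v-6:v+7:3,u-12:u+13:8].mean(2).round().astype(int).tolist())
E
```

```text
17.55 [ 0.5919 -0.1654  0.2256] [-1.3667 -0.4482 -0.2939] [ 0.0957 -0.0878 -0.0148]
1.82 [188.4 181.9] [[157, 157, 144, 119], [158, 157, 144, 118], [158, 159, 148, 119], [157, 158, 149, 118], [160, 163, 153, 120]]
1.57 [191.6 165.6] [[145, 140, 139, 34], [140, 142, 138, 28], [141, 144, 131, 70], [146, 141, 133, 118], [140, 142, 129, 119]]
0.8 [204.6 151.7] [[142, 30, 150, 163], [141, 30, 135, 161], [143, 36, 57, 166], [141, 40, 73, 145], [140, 39, 44, 145]]
```

>>> move_arm(steps=[{"dx":-10,"dy":-1.5,"dz":-11,"rx":0,"ry":0,"rz":0},{"dx":-19,"dy":-3,"dz":-23,"rx":0,"ry":0,"rz":0},{"dx":-27,"dy":-4,"dz":-36,"rx":0,"ry":0,"rz":0},{"dx":-35,"dy":-4.5,"dz":-50,"rx":0,"ry":0,"rz":0},{"dx":-40,"dy":-5,"dz":-65,"rx":0,"ry":0,"rz":0},{"dx":-45,"dy":-5.5,"dz":-81,"rx":0,"ry":0,"rz":0},{"dx":-47,"dy":-6,"dz":-96,"rx":0,"ry":0,"rz":0},{"dx":-48,"dy":-6,"dz":-106,"rx":0,"ry":0,"rz":0},{"dx":-48,"dy":-6,"dz":-112,"rx":0,"ry":0,"rz":0},{"dx":-48,"dy":-6,"dz":-114,"rx":0,"ry":0,"rz":0},{"dx":-48,"dy":-6,"dz":-115,"rx":0,"ry":0,"rz":0},{"dx":-48,"dy":-6,"dz":-115,"rx":0,"ry":0,"rz":0}])

```text
time_s: 18.85
tcp_pos: [0.5468, -0.1718, 0.1133]
orientation: [-1.57, -0.081, 0.09]
force: [-2.9, 0.7, 8.7]
gripper_width: 0.0004
```

>>> move_arm(steps=[{"dx":0,"dy":0,"dz":-3,"rx":0,"ry":0,"rz":0},{"dx":0,"dy":0,"dz":-4,"rx":0,"ry":0,"rz":0},{"dx":0,"dy":0,"dz":-4,"rx":0,"ry":0,"rz":0}])

```text
time_s: 19.15
tcp_pos: [0.5469, -0.1718, 0.113]
orientation: [-1.571, -0.082, 0.09]
force: [-10.2, 4.4, 29.3]
gripper_width: 0.0008
```

>>> move_arm(steps=[{"dx":0,"dy":0,"dz":40,"rx":0,"ry":0,"rz":0},{"dx":-20,"dy":0,"dz":85,"rx":0,"ry":0,"rz":0},{"dx":-60,"dy":10,"dz":120,"rx":0,"ry":0,"rz":0},{"dx":-90,"dy":50,"dz":140,"rx":0,"ry":0,"rz":0},{"dx":-90,"dy":95,"dz":140,"rx":0,"ry":0,"rz":0},{"dx":-90,"dy":140,"dz":140,"rx":0,"ry":0,"rz":0},{"dx":-90,"dy":160,"dz":140,"rx":0,"ry":0,"rz":0},{"dx":-90,"dy":160,"dz":140,"rx":0,"ry":0,"rz":0}])

```text
time_s: 19.95
tcp_pos: [0.457, -0.0094, 0.254]
orientation: [-1.57, -0.086, 0.091]
force: [0.6, -0.2, -0.6]
gripper_width: 0.0006
```

```bash
python3 - <<'E'
from h import *
np.set_printoptions(precision=4,suppress=True)
st=manip.observe(); print(st["time_s"],st["tcp_pos"],st["force"])
s=imaging.snapshot("scene"); t=imaging.snapshot("top")
a=crop(s["color"],150,150,290,290,2.8); b=crop(t["color"],370,90,470,230,4)
o=np.zeros((600,800,3),np.uint8); o[:392,:392]=a; o[:560,395:795]=b
o[395:595,:390]=cv2.resize(s["color"][80:380,150:],(390,200))
ct=cam(t); cs=cam(s)
P=lambda x,z,c,y=0:proj(c,[.588-.994*x+.107*y,-.1666-.107*x-.994*y,z]).round(1)
for z in(.085,.095): print("crossbar pred closed: top",P(.077,z,ct),"scene",P(.077,z,cs))
cv2.imwrite("pics/fin.png",o[:,:,::-1])
E
```

```text
19.95 [ 0.457  -0.0094  0.254 ] [ 0.5972 -0.2002 -0.6256]
crossbar pred closed: top [432.  205.9] scene [216.  183.1]
crossbar pred closed: top [432.8 205.7] scene [215.4 179.9]
```

View pics/fin.png

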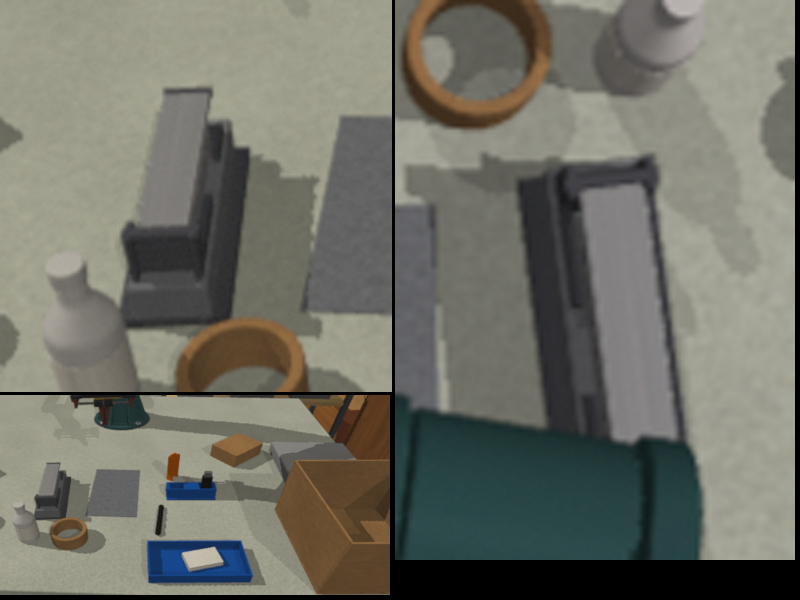

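The rail is closed: the crossbar is at scene pixel (217,183) against (216,183) predicted. The rail held at z = 0.088 under a 29 N push, and the bystanders have not moved. Handing in.

```bash
python3 -c "
from rig import manip
print(manip.job_done())"
```

```text
the job is handed in; nothing more can be done
None
```

The strip is loaded legs down in the magazine and the rail is closed. I handed the job in at about 20 s of the 72 s allowed. The hand-in itself reports no verdict.

- **Laying it down:** I lifted the strip out of the caddy by its top end, leaned it over onto the mat and took it again across its 36 mm width.
- **Loading:** I pushed the follower back until the strip's origin was about 6.5 mm behind the seat, lowered it to the deck and let go.
- **Closing the rail:** I pushed the rail down from behind with shut fingers, then moved the arm clear.

**Last checks**
- **Strip seated:** After release, the wrist image showed it flush with the nose, with the follower against its rear end. Its image length, 127.5 px against 127.3 predicted, fits a level strip on the deck.
- **Rail closed:** The rail top held at 88 mm under a 29 N push. The crossbar was at scene pixel (217,183) against (216,183) predicted for fully closed.
- **Bystanders and contact:** The cutter, tape roll, marker and small carton looked unmoved by eye. The arm is clear, with force readings near zero.

**What failed or disagreed**
- **Refused moves:** My first two move calls were refused because each row needs all six values; nothing moved.
- **Camera disagreement:** The top and wrist cameras differed by about 6 mm on the strip's starting position. I went with a position closer to the wrist camera's.
- **Not checked:** I could not see the strip under the closed rail, so its final position there rests on the image taken just before.

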